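Lock the knurled collar onto the hub-service spindle

ROBOT

A 7-joint arm with a two-finger parallel gripper is mounted at the origin on the work surface. World frame = base frame: x ahead of the robot, y to its left, z up, the work surface at z = 0. Lengths are in m, angles in rad, forces in N, time in s.
With the tool pointing down it reaches from about 0.425 to 0.95 m from the base axis. Payload 16.7 kg.
Tool frame: the origin (TCP) lies on the centre line of the jaws, within the pads' length; the fingertips stand 19 mm ahead of it and the grasp point (between the pads) is the TCP; z points along the fingers, y is the direction in which the jaws open and shut (so a half turn about z gives the same grasp; the last joint's range is limited). The gripper opens to 94 mm and grips with 3 to 60 N. Pads are 16 mm wide; open, the fingers measure 119 mm over their backs; the gripper's body (75 mm by 177 mm) begins 78 mm behind the grasp point.
Start: joints at [1.179, 0.426, 0.074, 1.606, -0.034, 1.111, -0.067], TCP at [0.162, -0.655, 0.224] pointing down, gripper open.
Joint ranges: [-2.85, 2.85], [-0.5, 2.14], [-1.23, 1.37], [0.21, 2.46], [-1.02, 4.16], [0.16, 2.05], [-2.73, 2.73]. Speed limits (rad/s): [1.89, 1.89, 2.39, 2.39, 3.01, 3.01, 3.01].

INTERFACE

Orientations are given as [roll, pitch, yaw] about the fixed x, y, z axes, in that order (R = Rz(yaw) Ry(pitch) Rx(roll)).
In Python, from cell import observe, camera, get_calibration, sign_off, silhouettes gives the robot as it stands.
- The arm moves only by the tool drive_tool, never from a script. Its argument "increments" is a list of rows, each a list of 3 entries, a list of its own where there are three numbers: the shift along the world's x, y, z in mm, then the turn about the world's z in rad, then the gripper's target within -1 to 1 (shut at 1, half-way at 0, fully open at -1). In form: [[[x, y, z], turn, claw], ...]. A call has 1 to 5 rows; each row is the pose to reach, as a shift and turn from the pose commanded when the call began; what a row does not reach only later rows make up. A row lasts 1/8 s, in which the tool goes at most 62.5 mm and 10.7 degrees, less where a joint would pass 70% of its speed; a pose out of reach is approached as far as the arm can. A call with a gripper value outside its range is refused whole. The fingers move at their own pace and stop on an object; the grip force is fixed at half the most. Time passes only in rows, so rows that repeat a pose let the fingers close. It gives the time, the measured TCP pose, the force and the opening at its end, in the units of the state.
- observe(): the state, without advancing time (a new reading comes with each control period).
- camera(name): name is "scene" or "top" or "wrist"; returns the picture (384x512x3 uint8, red, green, blue); there is no depth.
- get_calibration(name): a dict with "fx", "fy", "cx", "cy" (pixels), "R" (3x3) and "t" (3): a world point X has camera coordinates R X + t. Camera axes: x right, y down, z forward; pixel columns grow to the right and rows downward; lengths in m; the calibration is good to about 2 mm. The wrist camera is an equidistant fisheye: a pixel r from the principal point sees the ray r / f radians off the axis. A picture is of the moment at which its call begins: read the wrist's pose just before it. get_calibration takes no time and is no camera call; for the wrist camera it gives the pose at the moment of the call.
- sign_off(): hands the job in, once; it reports no verdict.
Trained networks look in the newest picture that a camera, given by its name, has taken for a name from the list of things; names that differ only in an ending like _2 or _b are one class to them, and where a whole thing is asked for, a point or a joint stands for the part that bears it (a point fixed in the world has none). Each returns a list of dicts, best first, with "confidence" (0 to 1); they miss things now and then, are a little off and sometimes report something else, mostly with a low value. They report only what shows in the picture. A call takes as long as a camera call. They do not tell look-alikes from the thing itself.
- silhouettes(camera, query): "region" (384x512 bool, what is visible of it) and "box" ([left, top, right, bottom] in pixels, round what is visible of it).
The state is a dict: "time_s": time; "qpos": joint angles; "dq": joint speeds; "effort": joint torques, N m; "ee_pos": TCP position; "tcp_rot": TCP orientation; "contact_force": force on the tool from outside, world axes, zero at the start; "moment": the same for the moment, N m; "width": finger opening in m.
Only numpy, scipy, OpenCV 4.12 (cv2) and the standard library are available. Lean on these libraries where they do the work, as an engineer would, in place of code of your own. Each camera call takes 0.05 s, during which the arm holds its last target.

TASK

Fit the knurled steel collar over the upright spindle of the hub-service fixture and turn it until the hidden keyways in its underside drop over the spindle's pins. Then push it fully home against the spring, down on the stop rim, and finish while still holding it there: the program ends with the gripper on the collar, pushing. Leave the bearing race and the wheel hub where they are.

Things in the scene. Friction and masses are not known exactly. Their poses are not given: they have to be found in the camera images.
- collar_mid (a point): The knurled collar: a dark steel ring with fine upright ribs all round, 50 mm across, 40 mm tall, about 0.22 kg, standing upright on the bench, with a plain round bore 27 mm across. This point is on its axis, half-way up; z is its axis, pointing up.
- collar_foot (a point): Centre of the collar's underside, 20 mm below collar_mid. Three equal keyways, 120 degrees apart, 9 mm wide, 20 mm deep, reach out to 20 mm from the axis; the top covers them. Their angle is not given: find it by feel, turning the collar as it lies lightly on the pins. Any keyway fits any pin: at most 120 degrees of turning, either way.
- stop_rim (a point): The fixture, fixed to the bench: a grey plate 110 x 110 mm, 16 mm thick, with a round steel cup 50 mm across; the cup's rim is the stop. This point is the rim's centre, on the spindle's axis, 50 mm above the bench; z is up. When home, the collar's underside is on the rim (collar_mid 20 mm above this point).
- nose (a point): Tip of the steel spindle that stands upright in the cup, 50 mm above the rim. The spindle is 24 mm across; its top 10 mm taper to 12 mm across at the tip.
- pin_level (a point): Point on the spindle's axis level with the tops of its three pins, 14 mm above the rim. The pins are 5 mm thick, 120 degrees apart, and reach out to 18 mm from the axis; their angle varies and this frame does not give it. A collar not yet keyed rests its underside on them; once keyed it can go down 6 mm to the sprung ring and 8 mm more to the rim.
- spring_ring (a joint): How far the sprung ring round the spindle's foot is pressed down, m: 0 = free (its top 8 mm above the stop rim), 0.008 = level with the rim, collar home. It pushes up with 6 N when free and about 11 N when level, so it lifts a collar that is let go.
- race_mid (a point): Bystander: a smooth low steel bearing race, a ring 80 mm across and 16 mm tall, lying flat on the bench; this point is its centre.
- hub_mid (a point): Bystander: an aluminium wheel hub standing on end, flanges 54 mm across, a 60 mm tall body with an axle stub up to 74 mm; this point is on its axis 30 mm above the bench.
Not all that is in view belongs to the job. Leave any pink or purple look-alike of the part that bears stop_rim alone. Leave any brown look-alike of the part that bears collar_mid alone.

How it is judged:
On the way, in this order (a step that is already met when the one before it is completed fails the run):
1. the collar is lifted off the bench (height (world z) of collar_mid above 0.06 m), for 0.1 s.
2. the collar is over the spindle, at or below the height of resting on its pins (horizontal distance between collar_mid and stop_rim below 0.005 m and z of collar_mid in the frame of stop_rim below 0.04 m and angle between collar_mid's own z axis and vertical below 0.2 rad), for 0.1 s.
At the end, for the whole second after the job is handed in: The collar is keyed on the spindle, upright within 0.08 rad and centred within 4 mm, its underside within 2 mm of the stop rim with the sprung ring pressed at least 6 mm, and the fingers are still on it with more than 3 N (z of collar_mid in the frame of stop_rim below 0.022 m and horizontal distance between collar_mid and stop_rim below 0.004 m and angle between collar_mid's own z axis and vertical below 0.08 rad and value of joint spring_ring above 0.006 m and contact force between the fingers and collar above 3 N); the arm keeps its last pose, push and grip.
It fails at once if the bearing race was knocked out of its place (distance of race_mid from where it was at the start of the episode above 0.04 m).
It fails at once if the wheel hub was knocked out of its place (distance of hub_mid from where it was at the start of the episode above 0.04 m).
It also fails if it takes over 51 s, if anything falls off the work surface, if the arm or the gripper's body presses on something with over 40 N, if the wrist force passes 120 N, or if a joint passes its speed limit or range.

## Working session

There is one attempt and no reset: what is moved stays moved. The work goes in short steps, Python scripts to look and compute and a tool call to move; the robot and the scene stay as the last step left them, time stands still between calls to the robot, and variables do not carry over. Pictures are saved under pics/ and viewed, and the job is handed in when it is done.

Besides the shell and the picture viewer there is one more tool, called after "Emit:" by a JSON object that holds its "api" and its "payload", one argument or row to a line. drive_tool: Moves the arm, as the interface text tells. Its arguments: {"type":"object","properties":{"increments":{"type":"array"}},"required":["increments"]}

```bash
mkdir -p pics; python3 - <<'E'
from cell import *
import cv2,numpy as np
s=observe(); print(s)
for n in ["scene","top","wrist"]:
    im=camera(n); cv2.imwrite(f"pics/{n}0.png",im[:,:,::-1])
    c=get_calibration(n); print(n,c)
    for q in ["collar_mid","stop_rim","race_mid","hub_mid"]:
        for d in silhouettes(n,q):
            print(n,q,round(d["confidence"],2),d["box"],int(d["region"].sum()))
print(observe()["time_s"])
a=[cv2.imread(f"pics/{n}0.png") for n in ["scene","top","wrist"]]
E
```

```text
{'time_s': 0.0, 'qpos': array([ 1.17951821,  0.42671356,  0.07383189,  1.6065757 , -0.03411955,
        1.11080869, -0.06710086]), 'dq': array([-0.00115923, -0.00010722,  0.00058642,  0.00018822,  0.00156822,
        0.00058165, -0.00021419]), 'effort': array([-7.05424245e-04, -9.35802913e+01,  3.66621226e+00, -4.54195404e+01,
       -4.88278235e-02,  1.99411169e-02,  7.61555043e-05]), 'ee_pos': array([ 0.16150911, -0.65497891,  0.22380114]), 'tcp_rot': array([-3.14034763e+00,  6.52394462e-05,  2.41755200e-01]), 'contact_force': array([-0.34748927, -0.01653561, -0.57343795]), 'moment': array([-0.03911731,  0.0464431 ,  0.01115361]), 'width': 0.09421990124159786}
scene {'fx': 385.74425561349426, 'fy': 385.74425561349426, 'cx': 253.11815765602952, 'cy': 186.09422585230524, 'R': array([[-0.39226349,  0.91979783, -0.01006475],
       [ 0.52380209,  0.21436317, -0.82442696],
       [-0.75614862, -0.32866453, -0.56587887]]), 't': array([ 0.17557201, -0.18657563,  1.42311341])}
scene collar_mid 0.76 [170.8, 176.7, 193.4, 192.2] 308
scene collar_mid 0.22 [293.0, 212.3, 345.9, 250.8] 1499
sce
[... 587 characters left out ...]
 0.77 [325.0, 189.1, 342.9, 212.1] 230
top collar_mid 0.55 [313.2, 222.0, 333.3, 236.5] 244
top stop_rim 0.94 [136.7, 122.5, 178.7, 155.8] 1251
top stop_rim 0.93 [175.8, 169.1, 208.6, 205.0] 1269
top stop_rim 0.77 [185.4, 229.2, 227.6, 274.0] 1535
top race_mid 0.8 [283.3, 162.0, 311.6, 188.7] 304
top hub_mid 0.8 [344.0, 143.4, 368.4, 163.5] 362
wrist {'fx': 297.3186396354542, 'fy': 297.3186396354542, 'cx': 254.34219259859233, 'cy': 186.98906569932217, 'R': array([[ 2.39582676e-01, -9.70875954e-01, -1.53278365e-04],
       [-9.30484501e-01, -2.29660352e-01,  2.85402727e-01],
       [-2.77125847e-01, -6.82349262e-02, -9.58407669e-01]]), 't': array([-0.6758465 , -0.0296314 ,  0.39267921])}
0.75
```

```bash
python3 - <<'E'
import cv2,numpy as np
a=cv2.imread("pics/scene0.png");b=cv2.imread("pics/top0.png")
cv2.imwrite("pics/s1.png",cv2.resize(a[150:350,90:410],None,fx=2.5,fy=2.5,interpolation=cv2.INTER_CUBIC))
cv2.imwrite("pics/t1.png",cv2.resize(b[100:300,110:400],None,fx=2.7,fy=2.7,interpolation=cv2.INTER_CUBIC))
E
```

```text
(no output)
```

View pics/s1.png

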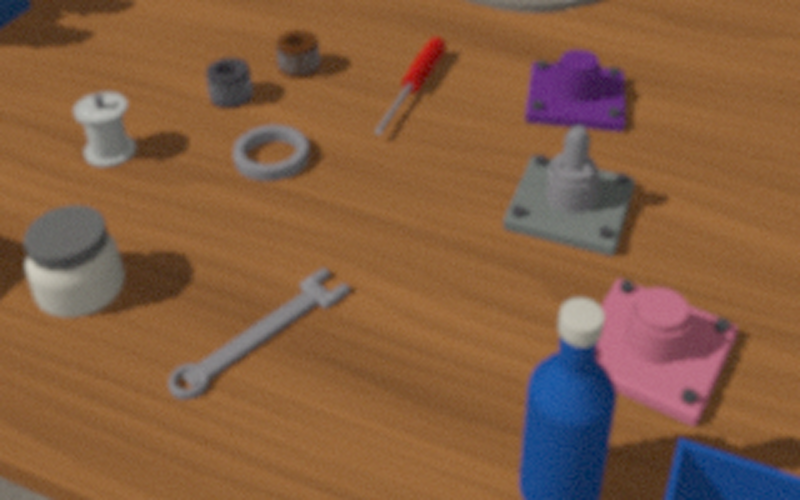

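View pics/t1.png

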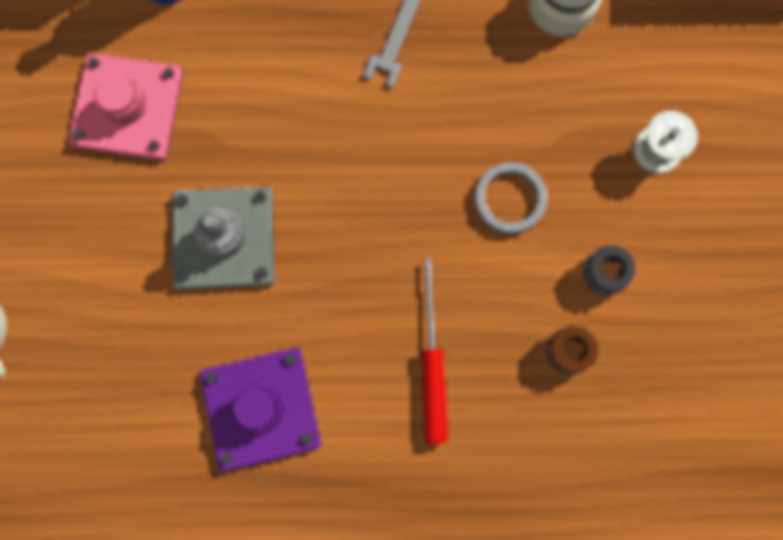

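View pics/wrist0.png

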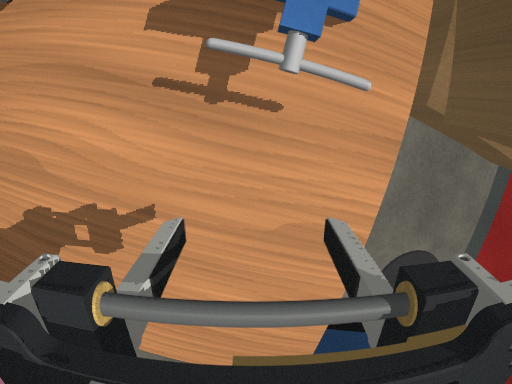

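```bash
cat > h.py <<'E'
import numpy as np,cv2
from scipy.optimize import minimize
def proj(c,X,fish=False):
    p=X@np.array(c["R"]).T+np.array(c["t"])
    if fish:
        r=np.hypot(p[:,0],p[:,1]);th=np.arctan2(r,p[:,2]);k=np.where(r>1e-9,th/np.maximum(r,1e-9),1)
        return np.c_[c["fx"]*k*p[:,0]+c["cx"],c["fy"]*k*p[:,1]+c["cy"]]
    return np.c_[c["fx"]*p[:,0]/p[:,2]+c["cx"],c["fy"]*p[:,1]/p[:,2]+c["cy"]]
def ray(c,uv,z,fish=False):
    u=(uv[0]-c["cx"])/c["fx"];v=(uv[1]-c["cy"])/c["fy"]
    if fish:
        th=np.hypot(u,v);d=np.array([np.sin(th)*u/th,np.sin(th)*v/th,np.cos(th)])
    else: d=np.array([u,v,1.])
    R=np.array(c["R"]);o=-R.T@np.array(c["t"]);d=R.T@d
    return o+d*(z-o[2])/d[2]
def circ(r,z,n=48):
    a=np.arange(n)*2*np.pi/n
    return np.c_[r*np.cos(a),r*np.sin(a),np.full(n,z)]
COL=[np.r_[circ(.025,0),circ(.025,.04)]]
RACE=[np.r_[circ(.04,0),circ(.04,.016)]]
HUB=[np.r_[circ(.027,0),circ(.027,.06)]]
def mask(c,parts,xy,fish,S=8):
    m=np.zeros((384,512),np.uint8)
    for P in parts:
        uv=proj(c,P+np.array([xy[0],xy[1],0]),fish)
        h=cv2.convexHull((uv*16).astype(np.float32)).round().astype(np.int32)
        cv2.fillConvexPoly(m,h,1,cv2.LINE_8,4)
    return m>0
def fit(c,region,parts,xy,fish=False):
    def cost(p):
        m=mask(c,parts,p,fish);u=(m|region).sum()
        # soft IoU + centroid
        return 1-(m&region).sum()/max(u,1)
    r=region
    ys,xs=np.nonzero(r);cen=np.array([xs.mean(),ys.mean()])
    def cost2(p):
        m=mask(c,parts,p,fish);y,x=np.nonzero(m)
        if len(x)==0:return 1e6
        return np.hypot(x.mean()-cen[0],y.mean()-cen[1])
    b=minimize(cost2,xy,method="Nelder-Mead",options=dict(initial_simplex=[xy,[xy[0]+.02,xy[1]],[xy[0],xy[1]+.02]],xatol=1e-4))
    return b.x,b.fun,1-cost(b.x)
E
python3 - <<'E'
from h import *
from cell import *
for n in ["top","scene"]:
    camera(n);c=get_calibration(n)
    for q,parts in [("collar_mid",COL),("race_mid",RACE),("hub_mid",HUB),("stop_rim",None)]:
        for d in silhouettes(n,q):
            b=d["box"];x0=ray(c,[(b[0]+b[2])/2,(b[1]+b[3])/2],.02)[:2]
            if parts is None: print(n,q,x0); continue
            print(n,q,round(d["confidence"],2),fit(c,d["region"],parts,x0))
c=get_calibration("top")
for uv in [(191,186)]: print("cup/nose",ray(c,uv,.075))
for uv in [(174.5,170.5),(210,170),(210.5,206),(174,206.5)]: print(ray(c,uv,.016))
c=get_calibration("top"); print("nose top",ray(c,(110+211/2.7,100+222/2.7),.1),"rim",ray(c,(110+223/2.7,100+234/2.7),.05))
c=get_calibration("scene"); print("nose scene",ray(c,(90+577/2.5,150+132/2.5),.1))
E
```

```text
top collar_mid 0.78 (array([ 0.46309163, -0.22699566]), np.float64(0.014899672753823789), np.float64(0.7770700636942676))
top collar_mid 0.63 (array([ 0.37684957, -0.1826822 ]), np.float64(0.03150294429340238), np.float64(0.6146496815286624))
top race_mid 0.57 (array([ 0.54742255, -0.12286889]), np.float64(0.013459269954206907), np.float64(0.5357142857142857))
top race_mid 0.21 (array([0.50443603, 0.19663907]), np.float64(0.005498706262387785), np.float64(0.40058694057226707))
top hub_mid 0.92 (array([ 0.60687775, -0.29483643]), np.float64(0.01373952471000163), np.float64(0.8711943793911007))
top hub_mid 0.61 (array([0.50177505, 0.19520525]), np.float64(0.016923874508297954), np.float64(0.2468193384223919))
top stop_rim [0.6507559  0.30916574]
top stop_rim [0.49967664 0.19301084]
top stop_rim [0.31429472 0.14747045]
scene collar_mid 0.81 (array([ 0.46252854, -0.22304506]), np.float64(0.010671744327315128), np.float64(0.8072625698324022))
scene collar_mid 0.52 (array([ 0.37545111, -0.17746899]), np.float64(0.02654724848295488), np.float64(0.8544891640866873))
scene race_mid 0.79 (array([ 0.54682478, -0.11834174]), np.float64(0.019841630857935447), np.float64(0.6556836902800659))
scene hub_mid 0.59 (array([ 0.60248931, -0.28978714]), np.float64(0.029965968980391593), np.float64(0.7924217462932455))
scene stop_rim [0.66662896 0.32723508]
scene stop_rim [0.31995625 0.15675593]
scene stop_rim [0.51515552 0.20968293]
cup/nose [0.49560752 0.19023167 0.075     ]
[0.55524986 0.25080743 0.016     ]
[0.55606962 0.1445537  0.016     ]
[0.44698333 0.14138307 0.016     ]
[0.44637539 0.24847893 0.016     ]
nose top [0.50121943 0.19408752 0.1       ] rim [0.49864339 0.18983758 0.05      ]
nose scene [0.50700105 0.20135267 0.1       ]
```

View pics/top0.png

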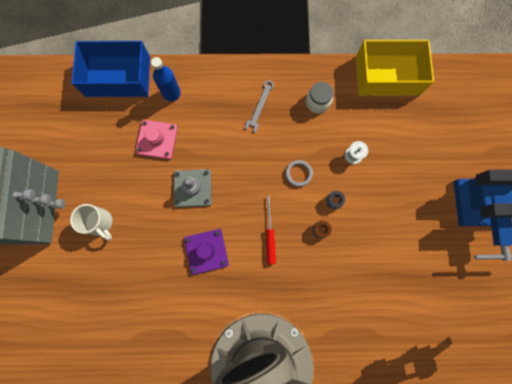

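View pics/scene0.png

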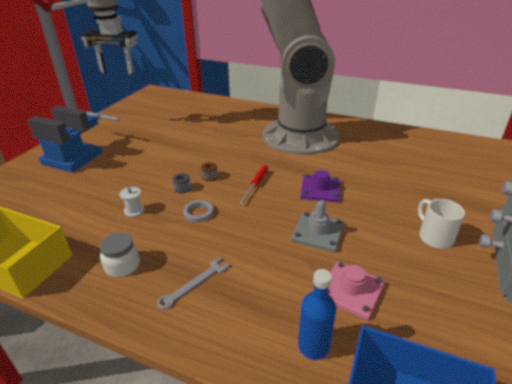

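Emit:
{"api": "drive_tool", "payload": {
  "increments": [
    [[20,60,15],0,-1],
    [[45,120,15],0,-1],
    [[75,180,15],0,-1],
    [[110,230,15],0,-1],
    [[150,275,15],0,-1]
  ]
}}

```text
time_s: 1.88
ee_pos: [0.3085, -0.3829, 0.2399]
tcp_rot: [3.141, -0.0, 0.241]
contact_force: [0.8, -1.2, 0.4]
width: 0.0937
```

```bash
python3 -c "
from cell import *
s=observe();print(s['time_s'],s['qpos'].round(3),s['ee_pos'].round(4),s['tcp_rot'].round(3))"
```

```text
1.875 [ 0.842  0.114 -0.088  1.985  0.012  1.043 -0.58 ] [ 0.3085 -0.3829  0.2399] [ 3.141 -0.     0.241]
```

Emit:
{"api": "drive_tool", "payload": {
  "increments": [
    [[35,35,-10],0,-1],
    [[75,75,-30],0,-1],
    [[115,115,-60],0,-1],
    [[151,155,-90],0,-1],
    [[151,155,-100],0,-1]
  ]
}}

```text
time_s: 2.5
ee_pos: [0.4608, -0.2257, 0.1379]
tcp_rot: [-3.14, 0.0, 0.248]
contact_force: [-0.7, -0.1, 0.1]
width: 0.0939
```

```bash
python3 - <<'E'
from h import *
from cell import *
s=observe();print(s['time_s'],s['qpos'].round(3),s['ee_pos'].round(4),s['tcp_rot'].round(3))
c=get_calibration("wrist");im=camera("wrist");cv2.imwrite("pics/w2.png",im[:,:,::-1])
for d in silhouettes("wrist","collar_mid"):
    b=d["box"];x0=ray(c,[(b[0]+b[2])/2,(b[1]+b[3])/2],.02,True)[:2]
    print(d["confidence"],b,fit(c,d["region"],COL,x0,True))
E
```

```text
2.5 [ 0.544  0.279 -0.248  2.035  0.089  0.839 -1.077] [ 0.4608 -0.2257  0.1379] [-3.14   0.     0.248]
0.77 [226.5, 158.4, 282.6, 218.9] (array([ 0.46042046, -0.22502871]), np.float64(0.006386416459880182), np.float64(0.7896692679301375))
0.69 [171.7, 226.2, 213.8, 283.3] (array([ 0.37359245, -0.18458788]), np.float64(0.0035209577807884165), np.float64(0.6963024511840465))
```

View pics/w2.png

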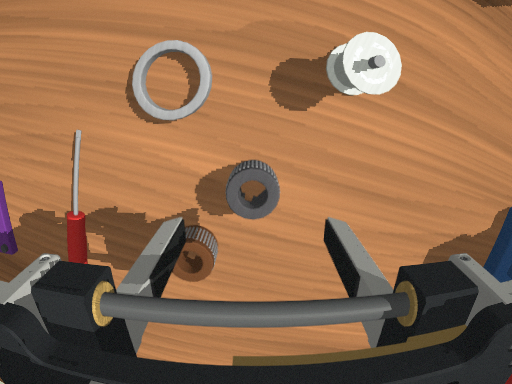

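```bash
python3 - <<'E'
from h import *
from cell import *
c=get_calibration("wrist")
im=cv2.imread("pics/w2.png")
import numpy as np
# overlay top outer, bore
for xy,col in [((.4604,-.2250),(0,255,0)),((.463,-.225),(0,0,255))]:
    for P in [circ(.025,.04),circ(.0135,.04),circ(.025,0)]:
        uv=proj(c,P+np.array([*xy,0]),True)
        cv2.polylines(im,[(uv*16).round().astype(np.int32)],True,col,1,cv2.LINE_AA,4)
cv2.imwrite("pics/w2o.png",cv2.resize(im[140:250,190:310],None,fx=5,fy=5,interpolation=cv2.INTER_NEAREST))
E
```

```text
(no output)
```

View pics/w2o.png

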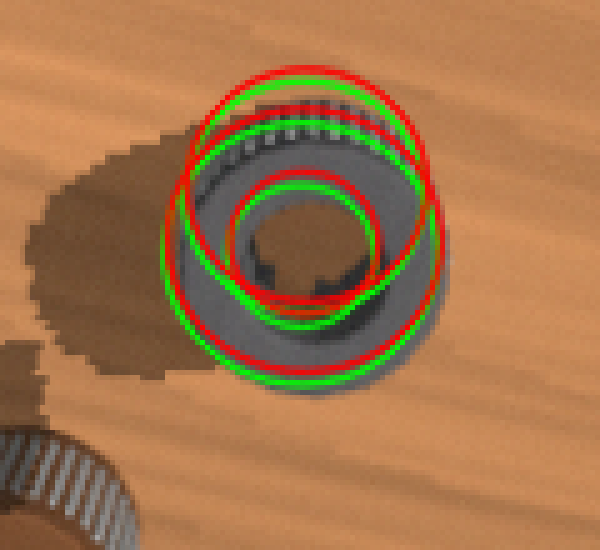

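Emit:
{"api": "drive_tool", "payload": {
  "increments": [
    [[0,0,-35],0,-1],
    [[-1,0,-75],0,-1],
    [[-1,0,-105],0,-1],
    [[-1,0,-116],0,-1],
    [[-1,0,-116],0,-1]
  ]
}}

```text
time_s: 3.22
ee_pos: [0.4578, -0.2303, 0.0239]
tcp_rot: [3.141, 0.0, 0.241]
contact_force: [-0.9, -0.6, -1.0]
width: 0.0939
```

Emit:
{"api": "drive_tool", "payload": {
  "increments": [
    [[0,0,0],0,0.2],
    [[0,0,0],0,1],
    [[0,0,0],0,1],
    [[0,0,0],0,1],
    [[0,0,0],0,1]
  ]
}}

```text
time_s: 3.85
ee_pos: [0.4579, -0.2292, 0.0235]
tcp_rot: [-3.141, 0.0, 0.242]
contact_force: [-2.3, 5.0, 7.8]
width: 0.0485
```

Emit:
{"api": "drive_tool", "payload": {
  "increments": [
    [[0,0,0],0,1],
    [[0,0,5],0,1],
    [[0,0,30],0,1],
    [[0,0,80],0,1],
    [[0,0,120],0,1]
  ]
}}

```text
time_s: 4.47
ee_pos: [0.4579, -0.2297, 0.1453]
tcp_rot: [3.141, -0.0, 0.242]
contact_force: [0.8, 0.0, -2.8]
width: 0.0487
```

```bash
python3 - <<'E'
from h import *
from cell import *
s=observe();print(s['time_s'],s['qpos'].round(3),s['ee_pos'].round(4),s['tcp_rot'].round(3),s['contact_force'],s['width'])
im=camera("wrist");cv2.imwrite("pics/w3.png",im[:,:,::-1])
E
```

```text
4.475 [ 0.556  0.267 -0.251  2.032  0.087  0.852 -1.073] [ 0.4579 -0.2297  0.1453] [ 3.141 -0.     0.242] [ 0.82339535  0.02417773 -2.82784817] 0.04872521041879506
```

View pics/w3.png

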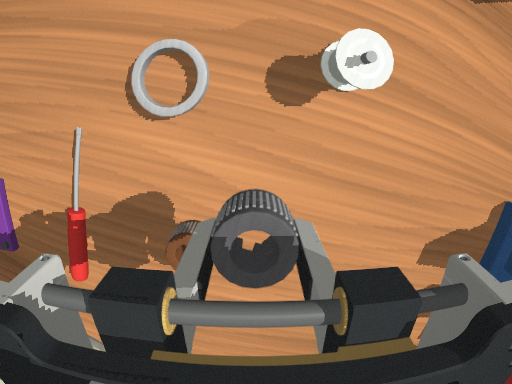

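```bash
python3 - <<'E'
from h import *
from cell import *
c=get_calibration("wrist")
im=cv2.imread("pics/w3.png")
s=observe();p=s['ee_pos']
yaw=s['tcp_rot'][2];ex=np.array([np.cos(yaw),np.sin(yaw),0])
for dx,col in [(0,(0,255,0)),(-.003,(0,0,255)),(.003,(255,100,0))]:
    o=p+dx*ex; o=o+[0,0,-.022]
    for P in [circ(.025,.04),circ(.025,0)]:
        uv=proj(c,P+o,True)
        cv2.polylines(im,[(uv*16).round().astype(np.int32)],True,col,1,cv2.LINE_AA,4)
a=cv2.imread("pics/w3.png")[180:300,190:320]
b=im[180:300,190:320]
cv2.imwrite("pics/w3o.png",cv2.resize(np.vstack([a,b])[:,:],None,fx=2.5,fy=2.5,interpolation=cv2.INTER_CUBIC))
cv2.imwrite("pics/w3z.png",cv2.resize(a,None,fx=5,fy=5,interpolation=cv2.INTER_CUBIC))
E
```

```text
(no output)
```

View pics/w3o.png

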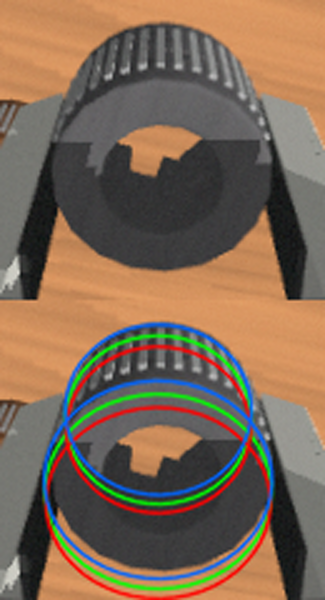

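View pics/w3z.png

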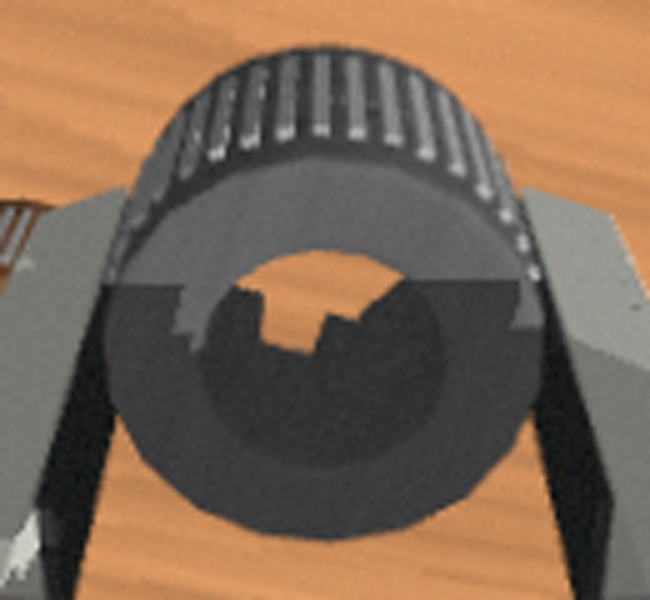

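```bash
cat >> h.py <<'E'
from scipy.optimize import least_squares
def fitpts(c,p,yaw,ob,free_z=True):
    # ob: dict of extremes in pixels; params: tool dx,dy(world-tool axes), dz of collar foot rel p
    ex=np.array([np.cos(yaw),np.sin(yaw),0]);ey=np.array([np.sin(yaw),-np.cos(yaw),0])
    def res(q):
        o=p+q[0]*ex+q[1]*ey+np.array([0,0,q[2]])
        t=proj(c,circ(.025,.04,360)+o,True);b=proj(c,circ(.025,0,360)+o,True);h=proj(c,circ(.0135,.04,360)+o,True)
        v=dict(tl=t[:,0].min(),tr=t[:,0].max(),tb=t[:,1].max(),bt=b[:,1].min(),hl=h[:,0].min(),hr=h[:,0].max(),ht=h[:,1].min(),hb=h[:,1].max())
        return [v[k]-ob[k] for k in ob]
    r=least_squares(res,[0,0,-.022],x_scale=.001,diff_step=1e-3)
    return r.x,np.array(r.fun)
E
python3 - <<'E'
from h import *
from cell import *
c=get_calibration("wrist");s=observe()
print(fitpts(c,s['ee_pos'],s['tcp_rot'][2],dict(tl=211,tr=298.6,tb=288,bt=189.2,hl=230.6,hr=279,ht=229.6,hb=273.6)))
E
```

```text
(array([ 0.0017281 ,  0.00114408, -0.02663234]), array([-0.51762902,  0.49656107,  0.2108154 , -0.05927993,  0.19206237,
       -0.17027254,  0.9899612 , -1.22937975]))
```

Emit:
{"api": "drive_tool", "payload": {
  "increments": [
    [[0,50,20],0,1],
    [[0,105,30],0,1],
    [[0,165,30],0,1],
    [[0,225,30],0,1],
    [[0,280,30],0,1]
  ]
}}

```text
time_s: 5.15
ee_pos: [0.4577, 0.0523, 0.1737]
tcp_rot: [3.141, -0.001, 0.242]
contact_force: [2.0, -0.5, -1.4]
width: 0.0487
```

Emit:
{"api": "drive_tool", "payload": {
  "increments": [
    [[0,60,0],0,1],
    [[0,110,0],0,1],
    [[0,135,0],0,1],
    [[0,145,0],0,1],
    [[0,145,0],0,1]
  ]
}}

```text
time_s: 5.78
ee_pos: [0.4579, 0.195, 0.1733]
tcp_rot: [3.141, 0.0, 0.242]
contact_force: [0.5, 0.2, -2.4]
width: 0.0487
```

```bash
python3 - <<'E'
from h import *
from cell import *
s=observe();print(s['time_s'],s['qpos'].round(3),s['ee_pos'].round(4),s['tcp_rot'].round(3),s['contact_force'],s['width'])
im=camera("wrist");cv2.imwrite("pics/w4.png",im[:,:,::-1])
E
```

```text
5.775 [-0.051  0.238 -0.545  2.022  0.155  0.921 -2.007] [0.4579 0.195  0.1733] [3.141 0.    0.242] [ 0.51867588  0.21545006 -2.39386022] 0.04871023718293739
```

View pics/w4.png

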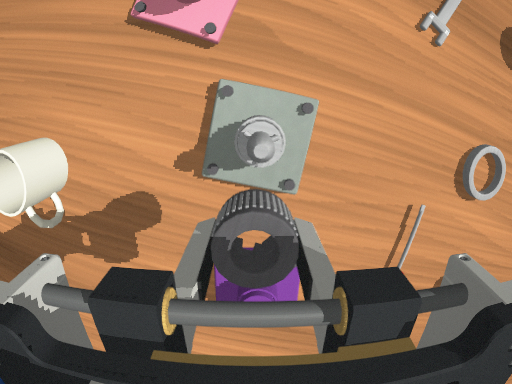

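```bash
python3 - <<'E'
import cv2
a=cv2.imread("pics/w4.png")
cv2.imwrite("pics/w4z.png",cv2.resize(a[75:200,195:325],None,fx=4.6,fy=4.6,interpolation=cv2.INTER_CUBIC))
E
```

```text
(no output)
```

View pics/w4z.png

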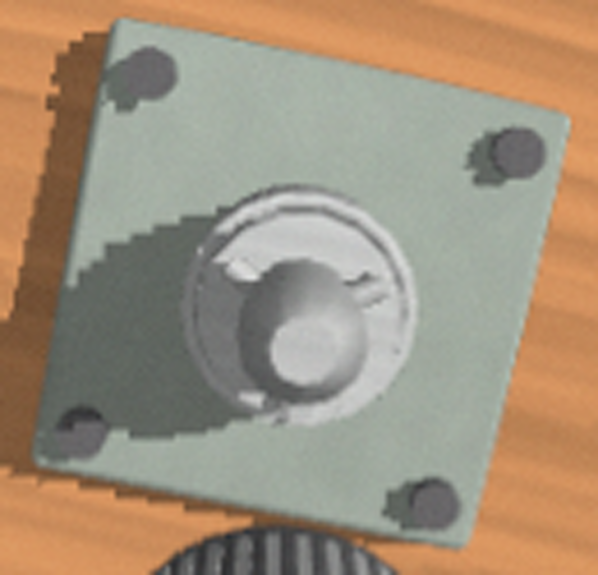

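```bash
python3 - <<'E'
from h import *
from cell import *
c=get_calibration("wrist");s=observe();p=s['ee_pos'];yaw=s['tcp_rot'][2]
f=lambda u,v:(u/4.6+195,v/4.6+75)
print("nose",ray(c,f(304,350),.1,True),"rim",ray(c,f(302,306),.05,True))
cen=ray(c,f(302,306),.05,True)
for uv in [(240,270),(372,288),(250,401)]:
    q=ray(c,f(*uv),.063,True);d=q-cen;print(q,np.hypot(d[0],d[1]),np.degrees(np.arctan2(d[1],d[0])))
# visible hole rendering for w4 picture (same grip)
im=cv2.imread("pics/w4.png")
q=[.0017,.0011,-.0266]
ex=np.array([np.cos(yaw),np.sin(yaw),0]);ey=np.array([np.sin(yaw),-np.cos(yaw),0])
o=p+q[0]*ex+q[1]*ey+np.array([0,0,q[2]])
S=8;x0,y0,w,h=205,215,100,80
def poly(P):
    uv=(proj(c,P,True)-[x0,y0])*S
    m=np.zeros((h*S,w*S),np.uint8);cv2.fillPoly(m,[uv.round().astype(np.int32)],1);return m
def hole(a):
    m=np.ones((h*S,w*S),np.uint8)
    for z in np.linspace(.02,.04,9): m&=poly(circ(.0135,z,90)+o)
    for z in np.linspace(0,.0199,12):
        k=poly(circ(.0135,z,90)+o)
        for i in range(3):
            t=yaw+a+i*2*np.pi/3;d=np.array([np.cos(t),np.sin(t),0]);n=np.array([-d[1],d[0],0])
            R=np.array([o+[0,0,z]+d*r+n*b for r,b in [(0,-.0045),(.02,-.0045),(.02,.0045),(0,.0045)]])
            k|=poly(R)
        m&=k
    return m
im0=cv2.imread("pics/w4.png")
g=cv2.resize(im0[y0:y0+h,x0:x0+w],None,fx=S,fy=S,interpolation=cv2.INTER_CUBIC)
ob=((g.max(2)>95)).astype(np.uint8)  # bright
# restrict to bore
ob&=poly(circ(.0135,.04,90)+o)
best=[]
for a in np.arange(0,120,3):
    m=hole(np.radians(a));best.append(((m&ob).sum()/(m|ob).sum(),a))
best.sort(reverse=True);print(best[:8])
m=hole(np.radians(best[0][1]))
cs,_=cv2.findContours(m,cv2.RETR_EXTERNAL,cv2.CHAIN_APPROX_NONE);cv2.drawContours(g,cs,-1,(0,255,0),1)
cs,_=cv2.findContours(ob,cv2.RETR_EXTERNAL,cv2.CHAIN_APPROX_NONE);cv2.drawContours(g,cs,-1,(0,0,255),1)
cv2.imwrite("pics/w4h.png",g[:600])
E
```

```text
nose [0.50224946 0.19872096 0.1       ] rim [0.50319925 0.1982264  0.05      ]
[0.50895849 0.21260132 0.063     ] 0.015485700525939176 68.16674566966769
[0.51177908 0.18630599 0.063     ] 0.014687055744930838 -54.25519195376172
[0.48357864 0.20441284 0.063     ] 0.020572807346690952 162.49977717268558
[(np.float64(0.8701465123232668), np.int64(42)), (np.float64(0.8604947176375748), np.int64(45)), (np.float64(0.8288050314465408), np.int64(39)), (np.float64(0.8215438073963762), np.int64(48)), (np.float64(0.7923713121836811), np.int64(36)), (np.float64(0.7857894736842105), np.int64(51)), (np.float64(0.758694770976895), np.int64(33)), (np.float64(0.7552980395269466), np.int64(54))]
```

View pics/w4h.png

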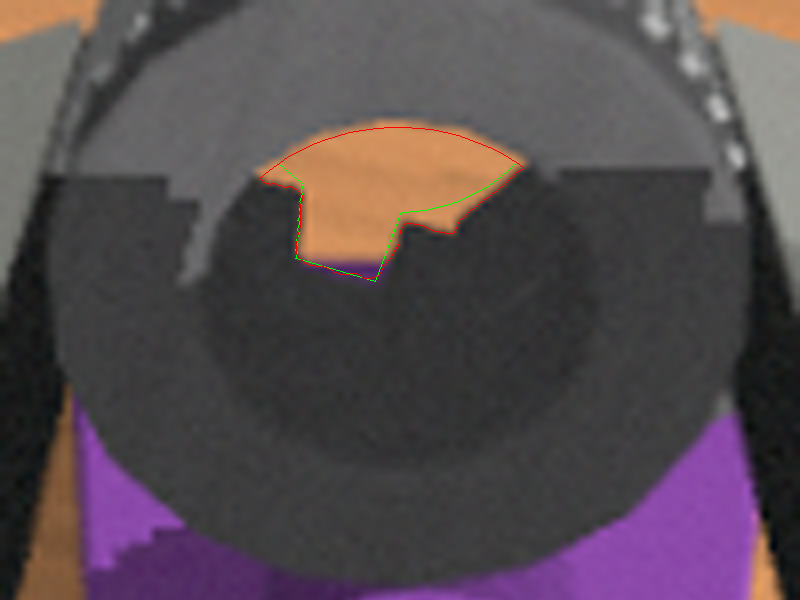

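Emit:
{"api": "drive_tool", "payload": {
  "increments": [
    [[20,2,0],0,1],
    [[43,4,0],0,1],
    [[43,4,-20],0,1],
    [[43,4,-34],0,1],
    [[43,4,-34],0,1]
  ]
}}

```text
time_s: 6.45
ee_pos: [0.5003, 0.1983, 0.1385]
tcp_rot: [3.141, 0.002, 0.241]
contact_force: [0.5, 0.3, -1.6]
width: 0.0489
```

```bash
python3 - <<'E'
from h import *
from cell import *
s=observe();print(s['time_s'],s['qpos'].round(3),s['ee_pos'].round(4),s['tcp_rot'].round(3),s['contact_force'],s['width'])
im=camera("wrist");cv2.imwrite("pics/w5.png",im[:,:,::-1])
cv2.imwrite("pics/w5z.png",cv2.resize(im[180:300,190:320,::-1],None,fx=5,fy=5,interpolation=cv2.INTER_CUBIC))
E
```

```text
6.45 [-0.068  0.347 -0.513  1.968  0.218  0.882 -2.026] [0.5003 0.1983 0.1385] [3.141e+00 2.000e-03 2.410e-01] [ 0.48461527  0.30791421 -1.58183506] 0.048858331691568106
```

View pics/w5z.png

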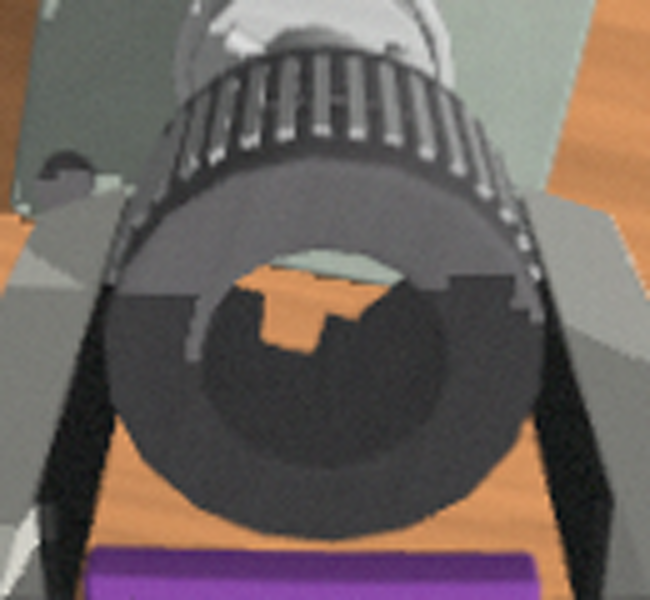

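```bash
python3 - <<'E'
from h import *
from cell import *
c=get_calibration("wrist");s=observe();p=s['ee_pos'];yaw=s['tcp_rot'][2]
ex=np.array([np.cos(yaw),np.sin(yaw),0]);ey=np.array([np.sin(yaw),-np.cos(yaw),0])
o=p+.0017*ex+.0011*ey;o[2]=0
x0,y0=180,130;S=5
g=cv2.resize(cv2.imread("pics/w5.png")[y0:250,x0:330],None,fx=S,fy=S,interpolation=cv2.INTER_CUBIC)
for r,z,col in [(.025,.05,(0,255,0)),(.025,.0475,(0,160,0)),(.006,.1,(0,0,255)),(.012,.09,(0,0,255)),(.025,p[2]-.0266,(255,0,0)),(.018,.064,(0,255,255))]:
    uv=(proj(c,circ(r,z)+o,True)-[x0,y0]+.5)*S
    cv2.polylines(g,[uv.round().astype(np.int32)],True,col,1,cv2.LINE_AA)
cv2.imwrite("pics/w5o.png",g)
E
```

```text
(no output)
```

View pics/w5o.png

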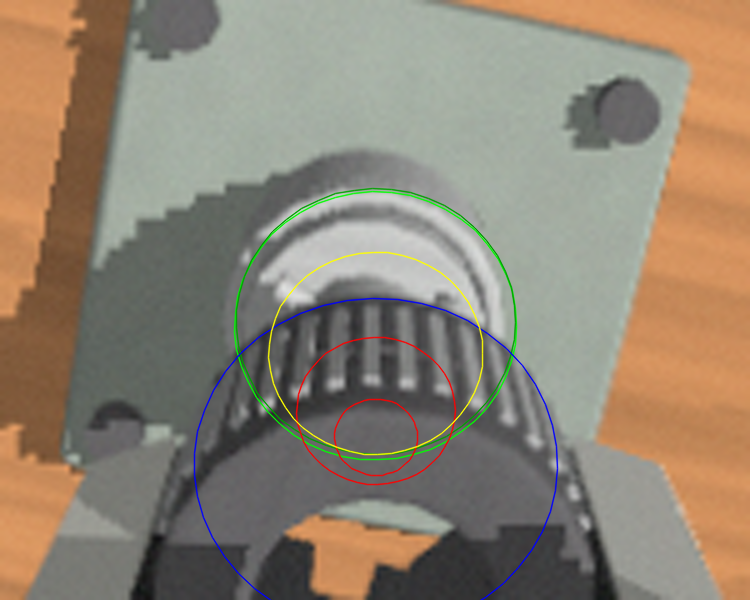

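Emit:
{"api": "drive_tool", "payload": {
  "increments": [
    [[0,1,-10],0,1],
    [[0,1,-20],0,1],
    [[0,1,-30],0,1],
    [[0,1,-36],0,1],
    [[0,1,-36],0,1]
  ]
}}

```text
time_s: 7.12
ee_pos: [0.5007, 0.2004, 0.1029]
tcp_rot: [-3.142, 0.001, 0.242]
contact_force: [1.0, 0.7, -1.8]
width: 0.0488
```

Emit:
{"api": "drive_tool", "payload": {
  "increments": [
    [[0,0,-5],0,1],
    [[0,0,-9],0,1],
    [[0,0,-12],0,1],
    [[0,0,-14],0,1],
    [[0,0,-14],0,1]
  ]
}}

```text
time_s: 7.75
ee_pos: [0.5007, 0.2004, 0.0892]
tcp_rot: [-3.142, 0.0, 0.242]
contact_force: [-2.7, 0.4, -3.8]
width: 0.0488
```

Emit:
{"api": "drive_tool", "payload": {
  "increments": [
    [[0,0,-1],0,1],
    [[0,0,-2],0,1],
    [[0,0,-3],0,1],
    [[0,0,-4],0,1],
    [[0,0,-4],0,1]
  ]
}}

```text
time_s: 8.38
ee_pos: [0.5008, 0.2006, 0.0861]
tcp_rot: [3.141, -0.0, 0.242]
contact_force: [-8.7, -3.0, 12.9]
width: 0.0488
```

Emit:
{"api": "drive_tool", "payload": {
  "increments": [
    [[-1,0,0],0.05,1],
    [[-1,0,0],0.1,1],
    [[-1,0,0],0.15,1],
    [[-1,0,0],0.2,1],
    [[-1,0,0],0.2,1]
  ]
}}

```text
time_s: 9.0
ee_pos: [0.5004, 0.2005, 0.0856]
tcp_rot: [-3.141, -0.001, 0.441]
contact_force: [0.9, -0.6, -2.4]
width: 0.0484
```

Emit:
{"api": "drive_tool", "payload": {
  "increments": [
    [[0,0,-1],0,1],
    [[0,0,-2],0,1],
    [[0,0,-3],0,1],
    [[0,0,-3],0,1]
  ]
}}

```text
time_s: 9.5
ee_pos: [0.4999, 0.2005, 0.0824]
tcp_rot: [-3.142, 0.0, 0.442]
contact_force: [-0.2, -0.2, -1.9]
width: 0.0484
```

Emit:
{"api": "drive_tool", "payload": {
  "increments": [
    [[0,0,-2],0,1],
    [[0,0,-4],0,1],
    [[0,0,-6],0,1],
    [[0,0,-7],0,1],
    [[0,0,-7],0,1]
  ]
}}

```text
time_s: 10.12
ee_pos: [0.5002, 0.2006, 0.0757]
tcp_rot: [3.142, -0.0, 0.442]
contact_force: [-1.5, -0.3, 7.5]
width: 0.0488
```

Emit:
{"api": "drive_tool", "payload": {
  "increments": [
    [[0,0,-1],0,1],
    [[0,0,-2],0,1],
    [[0,0,-3],0,1],
    [[0,0,-3],0,1]
  ]
}}

```text
time_s: 10.62
ee_pos: [0.5002, 0.2006, 0.0734]
tcp_rot: [3.141, -0.001, 0.442]
contact_force: [-6.1, -3.0, 21.9]
width: 0.0486
```

```bash
python3 - <<'E'
from h import *
from cell import *
s=observe();print(s['time_s'],s['ee_pos'].round(4),s['tcp_rot'].round(3),s['contact_force'].round(1),s['moment'].round(2))
a=camera("wrist")[:,:,::-1];b=camera("scene")[:,:,::-1]
cv2.imwrite("pics/f.png",np.hstack([cv2.resize(a[150:310,180:340],(400,400),interpolation=cv2.INTER_CUBIC),cv2.resize(b[170:270,270:370],(400,400),interpolation=cv2.INTER_CUBIC)]))
print(observe()['contact_force'].round(1))
E
```

```text
10.625 [0.5002 0.2006 0.0734] [ 3.141e+00 -1.000e-03  4.420e-01] [-6.1 -3.  21.9] [-0.74  1.49  0.02]
[-6.8 -3.5 21.3]
```

View pics/f.png

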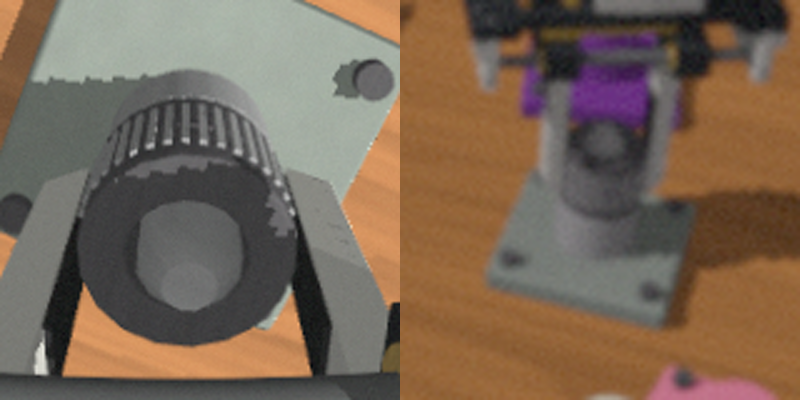

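Emit:
{"api": "drive_tool", "payload": {
  "increments": [
    [[0,0,-0.5],0,1],
    [[0,0,-0.5],0,1],
    [[0,0,-0.5],0,1]
  ]
}}

```text
time_s: 11.1
ee_pos: [0.5003, 0.2006, 0.0733]
tcp_rot: [3.141, -0.001, 0.442]
contact_force: [-9.5, -4.9, 30.9]
width: 0.0488
```

```bash
python3 -c "
from cell import *
print(observe()['contact_force']);print(sign_off())"
```

```text
[-9.5132945  -4.89066305 30.9379388 ]
the job is handed in; nothing more can be done
None
```

The collar is keyed and pushed home on the stop rim. I handed the job in at about 11 s with the gripper still holding it and pushing down. `sign_off()` gave no verdict, so the result below rests on my own checks.

**What I did:** I gripped and lifted the dark collar and lowered it over the grey fixture's spindle. It came to rest on the pins with about 13 N. Turning it about 0.2 rad released that force and it dropped over the pins. I then pressed it down through the spring.

**Last checks:**
- **Height:** the tool was at z = 0.0733 m, which puts the collar's underside at about 0.050 m, level with the rim.
- **Push:** the upward force was about 31 N. It rose 9 N for the last 0.1 mm, so the collar is on a hard stop and not just on the spring.
- **Pictures:** taken just before the last 0.5 mm push, they show the collar flush on the cup with the spindle centred in the bore.

**Checks that disagreed or were not made:**
- A sideways load of about 10 N remained at the end. The collar may be leaning slightly on the spindle, though the pictures show no visible tilt or offset.
- The cameras' position estimates differed by 2–5 mm, so I centred the collar using the wrist view.
- I could not read the spring ring directly. That it is fully pressed is inferred from the height and the force.
- I never moved close to the race or the hub, but took no final measurement of either.

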